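Slide the damaged mosaic panel under the gantry microscope

ROBOT

A 6-joint arm with a two-finger parallel gripper is mounted at the origin on the work surface. World frame = base frame: x ahead of the robot, y to its left, z up, the work surface at z = 0. Lengths are in m, angles in degrees, forces in N, time in s.
With the tool pointing down it reaches from about 0.375 to 0.9 m from the base axis. Payload 3.1 kg.
Tool frame: the origin (TCP) lies at the very end of the fingers, on their centre line; the grasp point (between the pads) lies 19 mm behind it; z points along the fingers, y is the line along which they close (so a half turn about z gives the same grasp; the last joint's range is limited). The gripper opens to 87 mm and grips with 3 to 60 N. Pads are 19 mm wide; open, the fingers measure 117 mm over their backs; the gripper's body (75 mm by 190 mm) begins 51 mm behind the grasp point.
Start: joints at [-74.513, 30.224, 82.088, -0, 67.689, -10.227], TCP at [0.271, -0.563, 0.223] pointing down, gripper open.
Joint ranges: [-176.69, 176.69], [-43.24, 126.21], [12.49, 139.97], [-82, 262], [0, 151.66], [-163.58, 163.58]. Speed limits (degrees/s): [159.86, 159.86, 180, 180, 180, 180].

INTERFACE

Orientations are given as a 3x3 rotation matrix whose columns are the frame's x, y, z axes.
In Python, from rig import * gives the robot as it stands.
- The arm moves only by the tool jog_arm, never from a script. Its arguments are lists of equal length, an entry for each row: "delta_pos": the shift along the world's x, y, z in cm, a list of three; "turn": the turn about the world's z in degrees; "grip": the closure, from 0 (fully open) to 1 (shut). In form: {"delta_pos": [[x, y, z], ...], "turn": [turn, ...], "grip": [grip, ...]}. A call has 1 to 12 rows; each row is the pose to reach, as a shift and turn from the pose commanded when the call began; what a row does not reach only later rows make up. A row lasts 1/8 s, in which the tool goes at most 62.5 mm and 10.7 degrees, less where a joint would pass 70% of its speed; a pose out of reach is approached as far as the arm can. A call with a gripper value outside its range is refused whole. The fingers move at their own pace and stop on an object; the grip force is fixed at half the most. Time passes only in rows, so rows that repeat a pose let the fingers close. It gives the time, the measured TCP pose, the force, the opening and the grip force at its end, in the units of the state.
- read_state(): the state, without advancing time (a new reading comes with each control period).
- capture(name): name is "side" or "top"; returns a dict with "color" (384x512x3 uint8, blue, green, red), "fovy" (degrees; the focal length in pixels is half the picture's height over the tangent of half this angle, whatever the lens; pixels are square), "cx", "cy" (the principal point, pixels), "camera_from_world" (4x4, takes a point from world to camera coordinates). Camera axes: x right, y up, looking along -z (the intrinsics and any distortion apply to the point x, -y, -z); pixel columns grow to the right and rows downward; lengths in m; the calibration is good to about 2 mm. A picture is of the moment at which its call begins. There is no depth.
- hand_in(): hands the job in; it is judged then, once.
The state is a dict: "time_s": time; "joint_positions": joint angles; "qvel": joint speeds; "tau": joint torques, N m; "position": TCP position; "tcp_rot": TCP orientation; "force": force on the tool from outside, world axes, zero at the start; "moment": the same for the moment, N m; "opening": opening from 0.0 (shut) to 1.0 (fully open); "grasp_force": force on a finger pad.
Only numpy, scipy, OpenCV 4.12 (cv2) and the standard library are available. Lean on these libraries where they do the work, as an engineer would, in place of code of your own. Each camera call takes 0.05 s, during which the arm holds its last target. There are 200 camera calls.

TASK

Inspect the damaged mosaic: push the framed panel with the round bare patch along the table, between the two feet of the microscope gantry, until the bare patch is centred under the lens, then move clear. Push it by its wooden frame only: do not press on the mosaic face, do not lift or tip the panel, do not ram it against the gantry, and keep the robot itself off the gantry. Leave the complete panel and everything else on the table where they are.

Things in the scene. Friction and masses are not known exactly. Their poses are not given: they have to be found in the camera images.
- damaged_panel: mosaic in a pale wooden frame, 200 mm long along its own y, 130 mm wide along its own x, 36 mm high, 0.55 to 0.9 kg, loose and flat on the table; a round bare patch of grey mortar, 45 mm across, in its middle. Origin: centre of its underside. It lies to the robot's left or right of the gantry, askew to it by up to 23 degrees
- patch (a point): centre of the bare patch, on top of the damaged panel, straight above the panel's origin (31 mm above its underside)
- damaged_face: mosaic face of the damaged panel, 110 x 180 mm inside the 10 mm wide wooden frame, its stones 2 mm below the frame's top; fixed in the frame, same origin and axes as the panel. Not to be pressed on
- whole_panel: the other panel, same frame and sizes, mosaic complete (no bare patch), on the other side of the gantry; same origin and axes
- gantry: microscope gantry of aluminium profile, bolted down. Panels pass through it along its own y, between two feet 120 mm long (y -60 to 60 mm), 30 mm wide and high, inner faces at x = -70 and 70 mm (gap 140 mm). Bolt tabs, 11 mm high, reach x = -123 and 123 mm. Origin: on the table, middle of the gap; its y is within 6 degrees of the robot's y
- lens (a point): the lens of the black upright microscope (34 mm across, to 174 mm height), pointing down, 77 mm above the table over the gantry's origin. It hangs on two rods and a carriage between uprights 30 x 30 mm that stand on the middle of the feet; these parts lie within y = -31 to 31 mm of the gantry, up to 154 mm high; 120 mm free height under the rods
- spray_bottle: round clear spray bottle with black trigger head, 92 mm across, 157 mm tall; origin under its centre
- tape_roll: roll of masking tape lying flat, 100 mm across, 24 mm high; origin under its centre
- mixing_bowl: dark rubber mixing bowl, 110 mm across, 50 mm high; origin under its centre
- pigment_jar: brown jar with white cap, 64 mm across, 85 mm high; origin under its centre
- flat_brush: flat brush with wooden handle, 200 mm long, lying along its own x, handle to -x; about 20 mm high
- pointing_trowel: small trowel lying along its own x: wooden handle from x = -105 mm to 0, steel blade to x = 175 mm; 22 mm high
- lime_tin: steel tin with paper label, 76 mm across, 75 mm high; origin under its centre

How it is judged:
By the outcome, as a careful person would: the job done as asked, in the order asked, and still so for the second after the job is handed in, with the robot touching nothing.
It also fails if it takes over 72 s, if anything falls off the work surface, if the arm or the gripper's body presses on something with over 40 N, if the wrist force passes 120 N, or if a joint passes its speed limit or range.

## Working session

There is one attempt and no reset: what is moved stays moved. The work goes in short steps, Python scripts to look and compute and a tool call to move; the robot and the scene stay as the last step left them, time stands still between calls to the robot, and variables do not carry over. Pictures are saved under pics/ and viewed, at most 10 in all, crops included, and the job is handed in when it is done.

Besides the shell and the picture viewer there is one more tool, called after ">>>" by a JSON object that holds its "op" and its "data", one argument or row to a line. jog_arm: Moves the arm, as the interface text tells. Its arguments: {"type":"object","properties":{"delta_pos":{"type":"array"},"turn":{"type":"array"},"grip":{"type":"array"}},"required":["delta_pos","turn","grip"]}

```bash
mkdir -p pics; cat > h.py <<'E'
from rig import *
import numpy as np, cv2
def snap(n,f,crop=None,s=1):
    c=capture(n); im=c["color"]
    if crop: x0,y0,x1,y1=crop; im=im[y0:y1,x0:x1]
    if s!=1: im=cv2.resize(im,None,fx=s,fy=s,interpolation=cv2.INTER_CUBIC)
    cv2.imwrite(f"pics/{f}.png",im); return c
def ray(c,u,v,z):
    f=c["color"].shape[0]/2/np.tan(np.radians(c["fovy"])/2)
    T=np.linalg.inv(c["camera_from_world"])
    d=T[:3,:3]@np.array([(u-c["cx"])/f,-(v-c["cy"])/f,-1]); o=T[:3,3]
    return o+d*(z-o[2])/d[2]
def proj(c,p):
    f=c["color"].shape[0]/2/np.tan(np.radians(c["fovy"])/2)
    q=c["camera_from_world"]@np.r_[p,1]
    return c["cx"]+f*q[0]/-q[2], c["cy"]-f*q[1]/-q[2]
E
python3 - <<'E'
from h import *
for n in("top","side"):
    c=snap(n,n+"0",s=1.5); print({k:c[k] for k in c if k!="color"})
E
```

```text
{'fovy': 48.255307264307895, 'cx': 260.3520921330602, 'cy': 190.37143849404785, 'camera_from_world': array([[ 0.01118619, -0.99984455,  0.01362896, -0.01746636],
       [ 0.98665967,  0.01325041,  0.16225637, -0.58739873],
       [-0.16241174,  0.01163211,  0.98665451, -1.52094308],
       [ 0.        ,  0.        ,  0.        ,  1.        ]])}
{'fovy': 44.584708288366095, 'cx': 250.4166975417838, 'cy': 194.85599770368427, 'camera_from_world': array([[-0.84438877, -0.5355153 , -0.01519784,  0.48306076],
       [ 0.24316017, -0.40837904,  0.87982935, -0.22824646],
       [-0.47736856,  0.73922251,  0.47504667, -1.41333002],
       [ 0.        ,  0.        ,  0.        ,  1.        ]])}
```

View pics/top0.png

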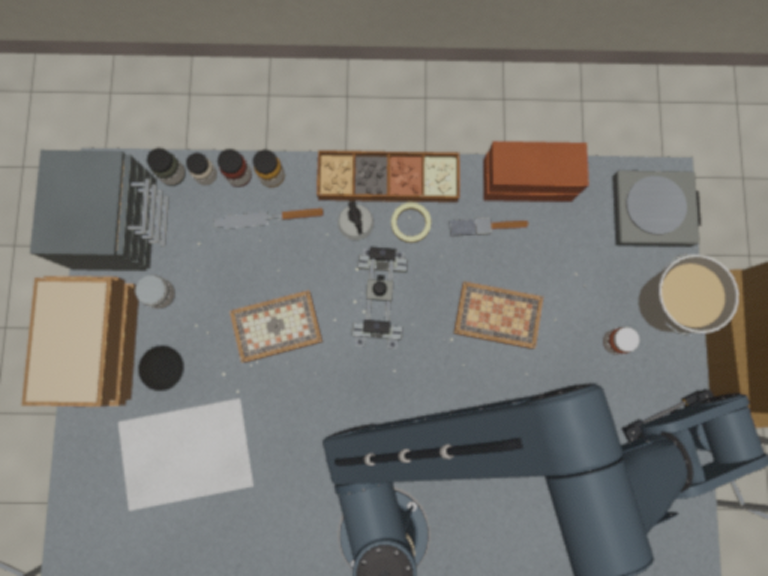

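View pics/side0.png

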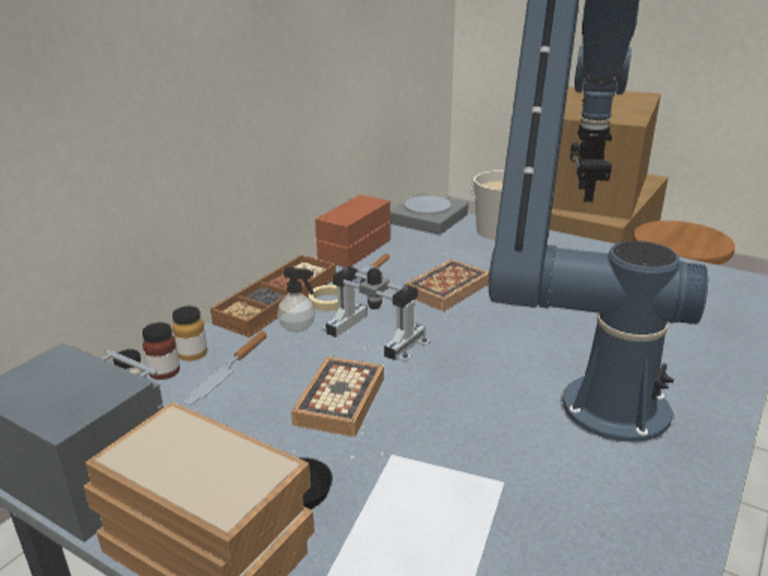

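The top view shows the damaged panel left of the gantry at about (277,326) on the 1.5x picture, with the microscope at (379,288) and the whole panel at (500,315). Next I'll enlarge.

```bash
python3 - <<'E'
from h import *
c=snap("top","top1",crop=(145,155,285,245),s=5.7)
d=snap("side","side1",crop=(185,165,325,300),s=4.4)
for u,v in((277,326),(379,288)): print(ray(c,u/1.5,v/1.5,.031))
E
```

```text
[0.48683351 0.26499691 0.031     ]
[0.58389936 0.01790717 0.031     ]
```

View pics/top1.png

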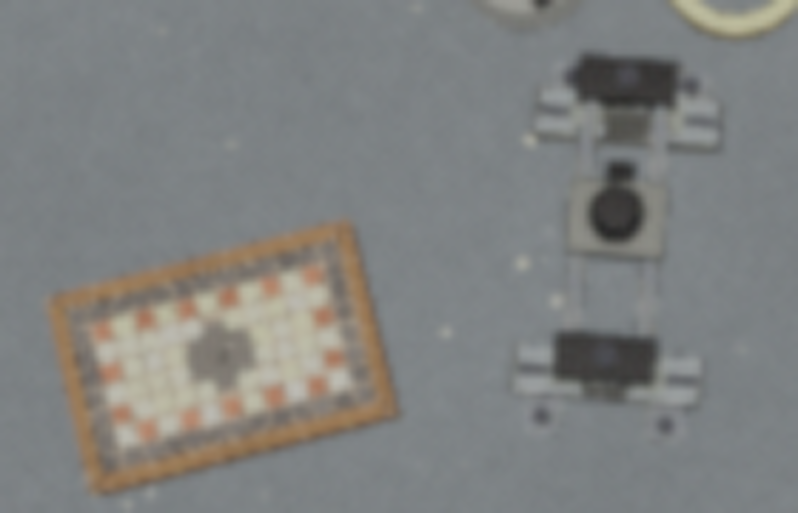

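View pics/side1.png

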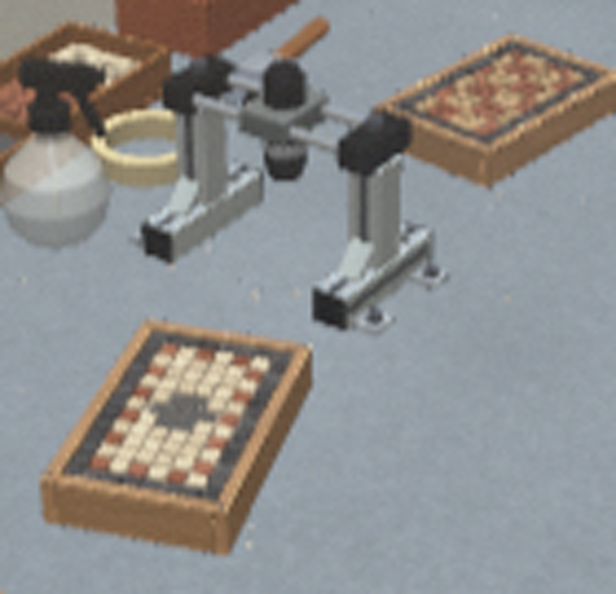

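Top crop: the panel frame's top corners are at (52,298), (349,222), (398,411), (97,492). The foot ends are at x≈516/700 (near foot) and 537/720 (far foot). The side crop shows the near foot's +y end face at (315,290)-(350,298) and the far foot's at (142,228)-(172,232). Fit poses from both views.

```bash
cat > fit.py <<'E'
from h import *
from scipy.optimize import least_squares
def fit(obs,p0):
    # obs: (cam, u, v, local xyz)
    def res(p,):
        ca,sa=np.cos(p[2]),np.sin(p[2]); r=[]
        for c,u,v,l in obs:
            a=proj(c,[p[0]+ca*l[0]-sa*l[1],p[1]+sa*l[0]+ca*l[1],l[2]]); r+=[a[0]-u,a[1]-v]
        return np.array(r)
    s=least_squares(res,p0,loss="soft_l1"); return s.x,res(s.x).reshape(-1,2)
def px(crop,s,u,v): return crop[0]+(u+.5)/s-.5, crop[1]+(v+.5)/s-.5
E
python3 - <<'E'
from fit import *
t=capture("top"); s=capture("side")
T=lambda u,v:(t,*px((145,155),5.7,u,v)); S=lambda u,v:(s,*px((185,165),4.4,u,v))
h=.036
P=[((.065,.1,h),T(52,298)),((.065,-.1,h),T(349,222)),((-.065,-.1,h),T(398,411)),((-.065,.1,h),T(97,492))]
PS=[((.065,.1,h),S(43,478)),((.065,-.1,h),S(150,322)),((-.065,-.1,h),S(312,346)),((-.065,.1,h),S(222,516))]
g=.03
G=[((-.07,.06,g),T(518,343)),((-.1,.06,g),T(516,393)),((-.07,-.06,g),T(702,358)),((-.1,-.06,g),T(699,406)),
((.1,.06,g),T(541,88)),((.07,.06,g),T(537,136)),((.1,-.06,g),T(721,98)),((.07,-.06,g),T(719,149))]
GS=[((-.07,.06,g),S(315,290)),((-.1,.06,g),S(350,298)),((-.1,-.06,g),S(434,229)),((.1,.06,g),S(142,228)),((.07,.06,g),S(173,234)),((.07,-.06,g),S(263,170))]
for nm,o,p0 in(("Pt",P,[.48,.26,.2]),("Ps",PS,[.48,.26,.2]),("P",P+PS,[.48,.26,.2]),("Gt",G,[.58,.02,0]),("Gs",GS,[.58,.02,0]),("G",G+GS,[.58,.02,0])):
    x,r=fit([(*q,l) for l,q in o],p0); print(nm,x[:2].round(4),np.degrees(x[2]).round(2)); print(r.round(1).tolist())
st=read_state(); print(st["time_s"],st["position"],st["tcp_rot"].round(3) if hasattr(st["tcp_rot"],'round') else st["tcp_rot"])
E
```

```text
Pt [0.4881 0.2668] 15.73
[[-0.6, -0.1], [0.5, -0.7], [0.6, 0.3], [-0.5, 0.4]]
Ps [0.4837 0.2751] 14.59
[[-1.1, 0.3], [-0.4, -0.9], [0.9, 0.1], [0.5, -0.1]]
P [0.4871 0.2697] 15.16
[[-1.3, -0.1], [-0.0, -0.2], [-0.3, 0.9], [-1.5, 0.5], [-0.6, -0.8], [-0.6, -1.9], [0.7, -1.2], [1.0, -1.6]]
Gt [0.5631 0.0156] -3.6
[[-0.0, 0.5], [-0.4, -0.2], [0.3, 0.3], [0.3, 0.0], [-0.3, -0.1], [-0.2, -0.6], [0.2, 0.6], [0.0, -0.5]]
Gs [0.5588 0.023 ] -2.94
[[0.4, -0.6], [-0.1, 0.3], [-0.1, 0.5], [0.2, -1.0], [-0.1, 0.1], [-0.5, 0.6]]
G [0.5625 0.0166] -3.45
[[-0.3, 0.7], [-0.6, 0.0], [0.1, 0.4], [0.1, 0.1], [-0.6, 0.1], [-0.6, -0.4], [-0.1, 0.7], [-0.3, -0.4], [0.3, -1.8], [-0.3, -0.8], [-0.1, -0.5], [0.5, -2.3], [0.0, -1.2], [-0.2, -0.4]]
0.3 [ 0.27112612 -0.56284868  0.22218225] [[ 0.901  0.434 -0.   ]
 [ 0.434 -0.901  0.001]
 [ 0.    -0.001 -1.   ]]
```

The two views agree to within a few mm. I'm using the top view: panel at (0.488, 0.267) and 15.5°, gantry at (0.563, 0.016) and -3.6°. The plan is to push with the open fingers as a two-point pusher. First I push the near long side (+x, turning clockwise), then the +y end. First I swing over at a safe height.

>>> {"op": "jog_arm", "data": {
  "delta_pos": [
    [1, 5, 1],
    [2.5, 10.5, 2],
    [4, 16, 3],
    [5.5, 21.5, 3],
    [7, 27, 3],
    [8.5, 32.5, 3],
    [10, 38, 3],
    [11.5, 43.5, 3],
    [12.5, 49, 3],
    [13, 55, 3],
    [13, 60, 3],
    [13, 65, 3]
  ],
  "turn": [0, -1, -2, -3, -4, -5, -6, -7, -8, -9, -10, -10],
  "grip": [0, 0, 0, 0, 0, 0, 0, 0, 0, 0, 0, 0]
}}

```text
time_s: 1.8
position: [0.4012, 0.0887, 0.2528]
tcp_rot: [[0.963, 0.271, 0.001], [0.271, -0.963, -0.0], [0.001, 0.0, -1.0]]
force: [0.7, -0.7, 0.3]
opening: 1.002
grasp_force: 0.0
```

>>> {"op": "jog_arm", "data": {
  "delta_pos": [
    [-0.3, 5, 0],
    [-0.6, 10, 0],
    [-0.8, 15, -2],
    [-0.8, 16.9, -5],
    [-0.8, 16.9, -9],
    [-0.8, 16.9, -13],
    [-0.8, 16.9, -17],
    [-0.8, 16.9, -20],
    [-0.8, 16.9, -22],
    [-0.8, 16.9, -23.4],
    [-0.8, 16.9, -23.9],
    [-0.8, 16.9, -23.9]
  ],
  "turn": [0, 0, 0, 0, 0, 0, 0, 0, 0, 0, 0, 0],
  "grip": [0, 0, 0, 0, 0, 0, 0, 0, 0, 0, 0, 0]
}}

```text
time_s: 3.3
position: [0.3934, 0.256, 0.0137]
tcp_rot: [[0.963, 0.271, 0.0], [0.271, -0.963, 0.0], [0.0, -0.0, -1.0]]
force: [-0.5, -0.1, 0.9]
opening: 0.996
grasp_force: 0.0
```

```bash
python3 - <<'E'
from h import *
s=read_state(); print(s["position"],s["force"],s["joint_positions"])
snap("top","top2",crop=(145,155,285,245),s=5.7)
E
```

```text
[0.39342166 0.2560133  0.01368626] [-0.4915863  -0.13316921  0.94866232] [1.93744172e+01 4.06201593e+01 1.12810421e+02 7.59076482e-04
 2.65487780e+01 9.36598935e+01]
```

View pics/top2.png

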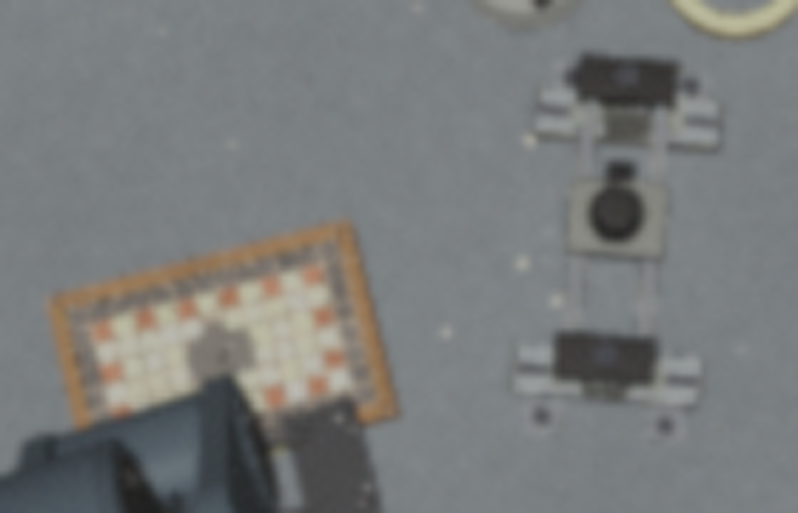

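The panel has not moved and the gripper sits beside its near side. Now the first half of the arc push.

>>> {"op": "jog_arm", "data": {
  "delta_pos": [
    [0.6, 0.2, 0],
    [1.2, 0.35, 0],
    [1.6, 0.45, 0],
    [1.9, 0.55, 0],
    [2.4, 0.85, 0],
    [2.9, 1.1, 0],
    [3.4, 1.4, 0],
    [3.95, 1.65, 0],
    [4.5, 1.9, 0],
    [5.1, 2.2, 0],
    [5.7, 2.45, 0],
    [6.3, 2.65, 0]
  ],
  "turn": [0, 0, 0, 0, -1.1, -2.2, -3.3, -4.5, -5.7, -7, -8.2, -9.5],
  "grip": [0, 0, 0, 0, 0, 0, 0, 0, 0, 0, 0, 0]
}}

```text
time_s: 4.85
position: [0.4504, 0.2812, 0.0131]
tcp_rot: [[0.994, 0.108, -0.012], [0.108, -0.994, -0.004], [-0.012, 0.002, -1.0]]
force: [-8.0, -0.2, 7.3]
opening: 0.996
grasp_force: 4.2
```

```bash
python3 - <<'E'
from h import *
c=snap("top","top3",crop=(145,155,285,245),s=5.7)
E
```

```text
(no output)
```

View pics/top3.png

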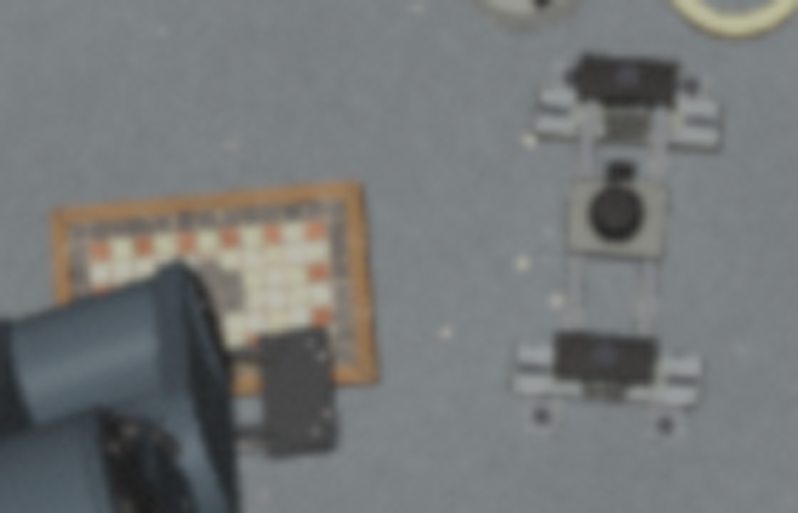

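The panel follows the pusher: its top corners are now at (53,210), (358,182) and (378,381), a turn of about 9°. Continuing.

>>> {"op": "jog_arm", "data": {
  "delta_pos": [
    [0.6, 0.2, 0],
    [1.2, 0.4, 0],
    [1.8, 0.6, 0],
    [2.5, 0.85, 0],
    [3.1, 1.0, 0],
    [3.7, 1.1, 0],
    [4.3, 1.25, 0],
    [4.8, 1.35, 0],
    [4.8, 1.35, 0]
  ],
  "turn": [-1.3, -2.5, -3.8, -5, -6.2, -7.4, -8.6, -9.6, -9.6],
  "grip": [0, 0, 0, 0, 0, 0, 0, 0, 0]
}}

```text
time_s: 6.02
position: [0.5014, 0.2956, 0.013]
tcp_rot: [[0.998, -0.06, -0.006], [-0.06, -0.998, -0.001], [-0.006, 0.002, -1.0]]
force: [-5.8, -0.1, 2.9]
opening: 1.0
grasp_force: 2.7
```

```bash
python3 - <<'E'
from h import *
s=read_state(); print(s["position"],s["force"])
c=snap("top","top4",crop=(145,155,285,245),s=5.7)
E
```

```text
[0.50138472 0.29558572 0.01302236] [-5.77364621 -0.07160014  2.93348291]
```

View pics/top4.png

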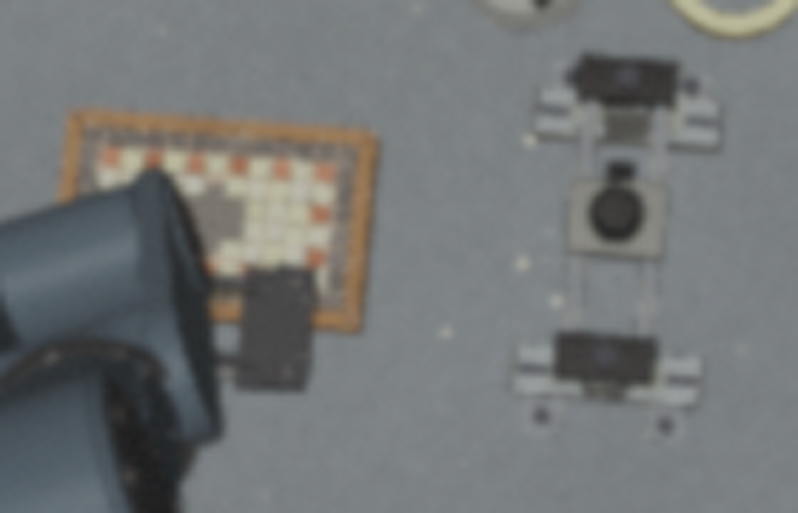

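Corners are now at (72,110), (376,132) and (362,330). I'll build a numeric check from the frame colour, rectified to z = 36 mm, and compare it with these.

```bash
cat > meas.py <<'E'
from fit import *
X0,X1,Y0,Y1=.40,.75,-.15,.42   # rectified window, 1 mm/px: col=(Y1-y), row=(X1-x)
def rectify(c,z):
    w=np.array([[X1,Y1],[X1,Y0],[X0,Y0],[X0,Y1]]); src=np.float32([proj(c,[x,y,z]) for x,y in w])
    dst=np.float32([[(Y1-y)*1e3,(X1-x)*1e3] for x,y in w])
    return cv2.warpPerspective(c["color"],cv2.getPerspectiveTransform(src,dst),(int((Y1-Y0)*1e3),int((X1-X0)*1e3)),flags=cv2.INTER_CUBIC)
def panel(c,p0):
    """chamfer-fit of the 10 mm frame ring to orange pixels, pose p0=(x,y,deg)"""
    r=rectify(c,.036); hsv=cv2.cvtColor(r,cv2.COLOR_BGR2HSV)
    m=((hsv[...,0]>5)&(hsv[...,0]<22)&(hsv[...,1]>85)).astype(np.float32)
    m=cv2.GaussianBlur(m,(0,0),1.5)
    gx,gy=np.meshgrid(np.arange(-75,75.),np.arange(-110,110.)); ax,ay=abs(gx),abs(gy)
    out=(ax>65)|(ay>100); ring=~out&((ax>55)|(ay>90))
    w=ring*1.-out*1.
    def cost(p):
        a=np.radians(p[2]*.1); x=p[0]/100+(np.cos(a)*gx-np.sin(a)*gy)/1e3; y=p[1]/100+(np.sin(a)*gx+np.cos(a)*gy)/1e3
        v=cv2.remap(m,((Y1-y)*1e3).astype(np.float32),((X1-x)*1e3).astype(np.float32),cv2.INTER_LINEAR)
        return -(v*w).sum()/ring.sum()
    from scipy.optimize import minimize
    s=minimize(cost,[p0[0]*100,p0[1]*100,p0[2]*10],method="Nelder-Mead",options=dict(initial_simplex=np.array([p0[0]*100,p0[1]*100,p0[2]*10])+np.array([[0,0,0],[1,0,0],[0,1,0],[0,0,25]])))
    return np.array([s.x[0]/100,s.x[1]/100,s.x[2]/10]),s.fun
G=np.array([.5631,.0156]); GA=np.radians(-3.6)
def ing(p):
    d=np.array(p[:2])-G; return np.array([np.cos(GA)*d[0]+np.sin(GA)*d[1],-np.sin(GA)*d[0]+np.cos(GA)*d[1]])*1e3
E
python3 - <<'E'
from meas import *
t=capture("top"); T=lambda u,v:(t,*px((145,155),5.7,u,v)); h=.036
for P,p0 in(([((.065,.1,h),T(72,110)),((.065,-.1,h),T(376,132)),((-.065,-.1,h),T(362,330))],[.57,.27,0]),):
    x,r=fit([(*q,l) for l,q in P],p0); print(x,np.degrees(x[2]),ing(x),r.round(1).tolist())
p,f=panel(t,[.57,.275,-3]); print(p,f,ing(p))
p,f=panel(t,[.58,.265,-5]); print(p,f,ing(p))
E
```

```text
[ 0.57549628  0.27639904 -0.0551191 ] -3.158092064921254 [ -4.00388712 261.06278193] [[-0.2, 0.1], [0.4, -0.1], [-0.2, 0.0]]
[ 0.57600316  0.27787466 -3.46376723] -0.4815642361482774 [ -3.59066713 262.56731775]
[ 0.57598704  0.27790637 -3.55409453] -0.48158322798899506 [ -3.60874691 262.59795241]
```

The code agrees with the hand-read corners. The panel is aligned to within 0.3° and sits 3.7 mm short in x, so I nudge it 4 mm, then back off and raise.

>>> {"op": "jog_arm", "data": {
  "delta_pos": [
    [0.1, 0, 0],
    [0.2, 0, 0],
    [0.3, 0, 0],
    [0.4, 0, 0],
    [0.4, 0, 0],
    [-0.5, 0, 0],
    [-2, 0, 0],
    [-4, 0, 0],
    [-4, 0, 0]
  ],
  "turn": [0, 0, 0, 0, 0, 0, 0, 0, 0],
  "grip": [0, 0, 0, 0, 0, 0, 0, 0, 0]
}}

```text
time_s: 7.25
position: [0.462, 0.2957, 0.0134]
tcp_rot: [[0.998, -0.058, -0.002], [-0.058, -0.998, -0.001], [-0.002, 0.001, -1.0]]
force: [0.4, -0.3, -0.2]
opening: 0.998
grasp_force: 0.0
```

```bash
python3 - <<'E'
from meas import *
s=read_state(); print(s["position"],s["force"],s["time_s"])
t=capture("top")
p,f=panel(t,[.58,.278,-3]); print(p,f,ing(p))
E
```

```text
[0.46199728 0.29573131 0.01344636] [ 0.39941493 -0.29996965 -0.21932043] 7.25
[ 0.57953438  0.27769791 -3.37227935] -0.6169697714240577 [-5.53149520e-02  2.62612644e+02]
```

The panel is centred on the gap. Moving to its +y end.

>>> {"op": "jog_arm", "data": {
  "delta_pos": [
    [0, 0, 4],
    [0, 0, 9],
    [1, 1, 12],
    [3, 3, 12],
    [5, 5, 12],
    [7, 7, 12],
    [9, 9, 12],
    [11, 10.5, 12],
    [12.6, 11.5, 12],
    [12.6, 11.5, 12],
    [12.6, 11.5, 12],
    [12.6, 11.5, 12]
  ],
  "turn": [0, 8, 18, 28, 38, 48, 58, 68, 78, 86, 89.8, 89.8],
  "grip": [0, 0, 0, 0, 0, 0, 0, 0, 0, 0, 0, 0]
}}

```text
time_s: 8.8
position: [0.5911, 0.411, 0.1336]
tcp_rot: [[0.064, 0.998, 0.001], [0.998, -0.064, 0.0], [0.001, 0.001, -1.0]]
force: [-0.1, -0.0, 0.8]
opening: 1.004
grasp_force: 0.0
```

>>> {"op": "jog_arm", "data": {
  "delta_pos": [
    [0, 0, -3],
    [0, 0, -6],
    [0, 0, -9],
    [0, 0, -11],
    [0, 0, -12],
    [0, 0, -12]
  ],
  "turn": [0, 0, 0, 0, 0, 0],
  "grip": [0, 0, 0, 0, 0, 0]
}}

```text
time_s: 9.55
position: [0.5902, 0.4109, 0.0132]
tcp_rot: [[0.063, 0.998, -0.0], [0.998, -0.063, -0.0], [-0.0, -0.0, -1.0]]
force: [0.1, -0.2, 0.3]
opening: 1.001
grasp_force: 0.0
```

```bash
python3 - <<'E'
from meas import *
s=read_state(); print(s["position"],s["force"],s["time_s"],s["joint_positions"])
t=snap("top","top5",crop=(145,155,285,245),s=5.7)
p,f=panel(t,[.58,.278,-3]); print(p,f,ing(p))
E
```

```text
[0.59020688 0.41087307 0.01319771] [ 0.06683119 -0.23377755  0.28321462] 9.55 [ 2.59645954e+01  5.14653906e+01  7.43772176e+01 -7.55164321e-05
  5.41840789e+01  2.95682127e+01]
[ 0.57963395  0.27770738 -3.44171601] -0.7467385971851522 [4.34612672e-02 2.62628347e+02]
```

View pics/top5.png

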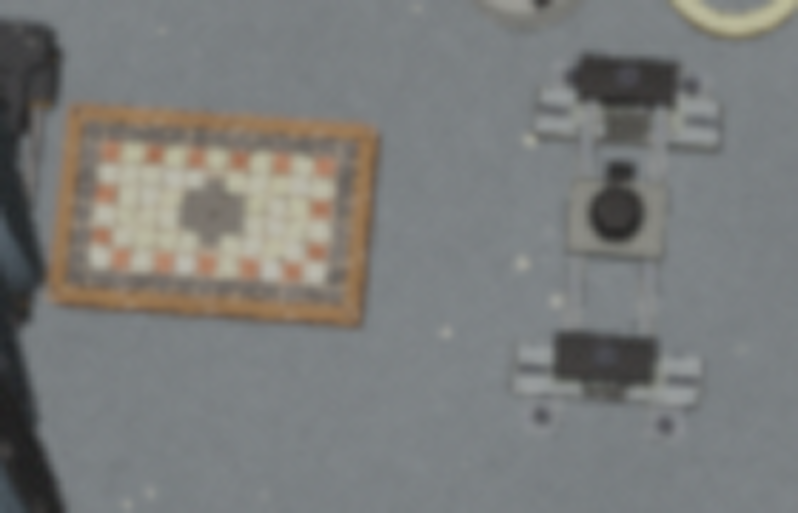

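The panel lies at 3.5° with its ends clear, corners at about (69,104), (379,126), (361,326), (51,303); the gripper is at its left end. Now I push along the gantry axis to just before the feet.

>>> {"op": "jog_arm", "data": {
  "delta_pos": [
    [-0.08, -1.2, 0],
    [-0.13, -2, 0],
    [-0.17, -2.7, 0],
    [-0.23, -3.6, 0],
    [-0.28, -4.5, 0],
    [-0.34, -5.4, 0],
    [-0.4, -6.4, 0],
    [-0.46, -7.4, 0],
    [-0.53, -8.4, 0],
    [-0.59, -9.4, 0],
    [-0.65, -10.3, 0],
    [-0.7, -11.1, 0]
  ],
  "turn": [0, 0, 0, 0, 0, 0, 0, 0, 0, 0, 0, 0],
  "grip": [0, 0, 0, 0, 0, 0, 0, 0, 0, 0, 0, 0]
}}

```text
time_s: 11.1
position: [0.5841, 0.3008, 0.0146]
tcp_rot: [[0.063, 0.998, 0.003], [0.998, -0.063, 0.003], [0.003, 0.002, -1.0]]
force: [0.4, 4.7, 2.3]
opening: 0.999
grasp_force: 2.7
```

```bash
python3 - <<'E'
from meas import *
s=read_state(); print(s["position"],s["force"],s["time_s"],ing(s["position"]))
t=capture("top")
q=ray(t,*px((145,155),5.7,616,213),.174); print("scope top",q,ing(q))
for p0 in([.574,.19,-3],[.577,.2,-5]):
    p,f=panel(t,p0); print(p,f,ing(p))
E
```

```text
[0.58405144 0.30079636 0.01457381] [0.44781817 4.68403538 2.34923196] 11.1 [  3.00247316 285.94913924]
scope top [0.56110154 0.01703464 0.174     ] [-2.08459423  1.30632212]
[ 0.57409496  0.1900548  -3.72132246] -0.5697361213631129 [1.91550237e-02 1.74800934e+02]
[ 0.57566831  0.21420859 -3.7055358 ] -0.38364223795406155 [7.27687806e-02 1.99005855e+02]
```

Tracking is excellent (x' = 0.0 mm, angle within 0.1° of the gantry). Entering the gap gently.

>>> {"op": "jog_arm", "data": {
  "delta_pos": [
    [-0.05, -0.8, 0],
    [-0.1, -1.6, 0],
    [-0.15, -2.4, 0],
    [-0.2, -3.2, 0],
    [-0.25, -4, 0],
    [-0.3, -4.8, 0],
    [-0.35, -5.6, 0],
    [-0.4, -6.4, 0],
    [-0.45, -7.2, 0],
    [-0.5, -8, 0],
    [-0.55, -8.8, 0],
    [-0.58, -9.2, 0]
  ],
  "turn": [0, 0, 0, 0, 0, 0, 0, 0, 0, 0, 0, 0],
  "grip": [0, 0, 0, 0, 0, 0, 0, 0, 0, 0, 0, 0]
}}

```text
time_s: 12.65
position: [0.5782, 0.2087, 0.0145]
tcp_rot: [[0.064, 0.998, 0.002], [0.998, -0.064, 0.002], [0.002, 0.002, -1.0]]
force: [0.7, 6.1, 2.5]
opening: 1.001
grasp_force: 3.1
```

```bash
python3 - <<'E'
from meas import *
s=read_state(); print(s["position"],s["force"],s["time_s"],ing(s["position"]))
t=capture("top")
for p0 in([.569,.1,-3],[.571,.105,-5]):
    p,f=panel(t,p0); print(p,f,ing(p))
d=snap("side","side2",crop=(185,165,325,300),s=4.4)
cv2.imwrite("pics/both2.png",np.vstack([cv2.resize(t["color"][155:245,145:285],(616,396),interpolation=2),cv2.imread("pics/side2.png")[:200*2,:616]])[:596])
both=np.hstack([cv2.resize(t["color"][155:245,145:285],(400,257),interpolation=2),cv2.resize(d["color"][165:300,185:325],(400,386),interpolation=2)[:257]])
v=np.vstack([cv2.resize(t["color"][160:240,140:285],(800,290)) if 0 else cv2.resize(t["color"][165:235,150:285],(560,290),interpolation=2),cv2.resize(d["color"][170:245,195:330],(560,310),interpolation=2)])
cv2.imwrite("pics/v2.png",v)
E
```

```text
[0.57824838 0.20870326 0.01449585] [0.73102541 6.08070165 2.54146756] 12.65 [  2.99343491 193.67339255]
[ 0.56882634  0.10103116 -3.06020029] -0.3944060330753277 [ 0.35077098 85.62214374]
[ 0.56883021  0.10104525 -3.07073756] -0.3944252176940126 [ 0.35374895 85.63644401]
```

View pics/v2.png

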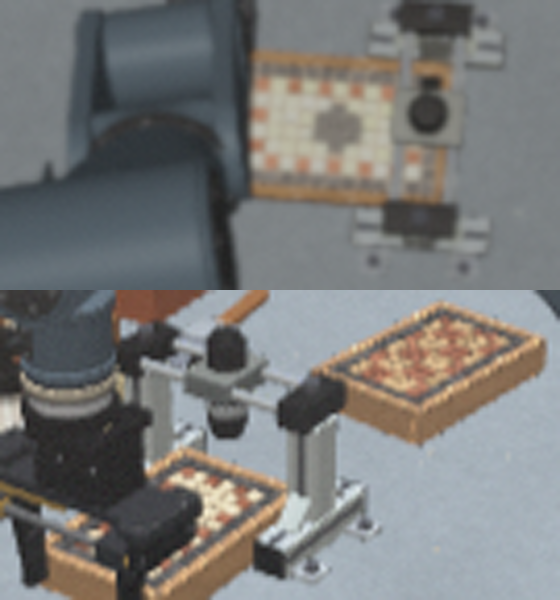

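The panel sits between the feet with equal margins and the other panel is untouched. In the side view the gripper body is still behind the uprights. I'll check the gripper's clearance ahead in numbers.

```bash
python3 - <<'E'
from meas import *
t=capture("top")
for z in(.036,.09,.15,.25,.35): 
    q=ray(t,150+252/4.148,165+120/4.14,z); print(z,q.round(3),ing(q).round(0))
# body-front prediction, panel trailing edge
for n,l in(("front37",(0,-.0375)),("mid",(0,0))):
    for z in(.084,.2): print(n,z,np.array(proj(t,[.578,.2087+l[1],z]))*4.148-np.array([150,165])*4.148)
E
```

```text
0.036 [0.574 0.172 0.036] [  1. 157.]
0.09 [0.565 0.166 0.09 ] [ -7. 150.]
0.15 [0.556 0.16  0.15 ] [-16. 144.]
0.25 [0.541 0.149 0.25 ] [-31. 132.]
0.35 [0.525 0.139 0.35 ] [-46. 121.]
front37 0.084 [247.34784253 106.64866693]
front37 0.2 [232.32219382  83.11913324]
mid 0.084 [203.69960599 106.07141662]
mid 0.2 [185.13899478  82.48794094]
```

The body's front edge is about 40 mm ahead of the TCP, so at the final pose (TCP y' ≈ 112) it stays about 40 mm clear of the uprights and about 10 mm short of the feet's ends. Pushing on, stopping slightly short.

>>> {"op": "jog_arm", "data": {
  "delta_pos": [
    [-0.05, -0.8, 0],
    [-0.1, -1.6, 0],
    [-0.15, -2.4, 0],
    [-0.2, -3.2, 0],
    [-0.25, -4, 0],
    [-0.3, -4.8, 0],
    [-0.35, -5.6, 0],
    [-0.4, -6.4, 0],
    [-0.44, -7, 0],
    [-0.47, -7.5, 0],
    [-0.5, -7.9, 0],
    [-0.5, -7.9, 0]
  ],
  "turn": [0, 0, 0, 0, 0, 0, 0, 0, 0, 0, 0, 0],
  "grip": [0, 0, 0, 0, 0, 0, 0, 0, 0, 0, 0, 0]
}}

```text
time_s: 14.3
position: [0.5729, 0.1294, 0.0143]
tcp_rot: [[0.063, 0.998, 0.002], [0.998, -0.063, 0.001], [0.001, 0.001, -1.0]]
force: [1.2, 5.1, 3.8]
opening: 1.004
grasp_force: 2.5
```

>>> {"op": "jog_arm", "data": {
  "delta_pos": [
    [0.1, 1.5, 0],
    [0.4, 6, 0],
    [0.7, 11, 0],
    [0.9, 14, 0],
    [0.9, 14, 0]
  ],
  "turn": [0, 0, 0, 0, 0],
  "grip": [0, 0, 0, 0, 0]
}}

```text
time_s: 14.92
position: [0.5804, 0.2712, 0.013]
tcp_rot: [[0.058, 0.998, -0.001], [0.998, -0.058, -0.001], [-0.001, -0.001, -1.0]]
force: [-0.0, -0.4, -0.5]
opening: 1.002
grasp_force: 0.0
```

```bash
python3 - <<'E'
from meas import *
s=read_state(); print(s["position"],s["force"],s["time_s"],ing(s["position"]))
t=snap("top","top6",crop=(180,155,290,237),s=7.2)
for p0 in([.563,.017,-3],[.565,.022,-5]):
    p,f=panel(t,p0); print(p,f,ing(p))
E
```

```text
[0.58043284 0.27119759 0.01299833] [-0.04560275 -0.42458085 -0.49243759] 14.925 [  1.24952752 256.18156051]
[ 0.56347057  0.01840474 -3.55696081] -0.5873711737633109 [0.19373117 2.8224731 ]
[ 0.56344906  0.0184223  -3.58718997] -0.5876795326674722 [0.17115322 2.83864902]
```

View pics/top6.png

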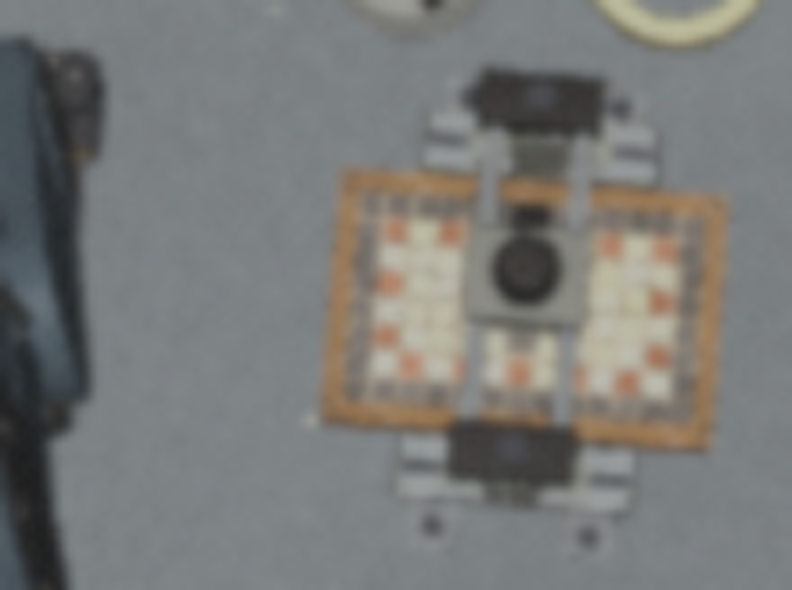

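The panel is within about 2–3 mm of centre: end overhangs are 78/77 px and 81/67 px, and the fit gives y' = +2.8 mm. One gentle 2 mm correction: approach first, then the final push.

>>> {"op": "jog_arm", "data": {
  "delta_pos": [
    [-0.3, -5, 0],
    [-0.6, -9.5, 0],
    [-0.8, -12, 0],
    [-0.8, -12.5, 0],
    [-0.8, -12.5, 0],
    [-0.8, -12.5, 0]
  ],
  "turn": [0, 0, 0, 0, 0, 0],
  "grip": [0, 0, 0, 0, 0, 0]
}}

```text
time_s: 15.72
position: [0.5734, 0.1447, 0.0135]
tcp_rot: [[0.062, 0.998, 0.0], [0.998, -0.062, 0.0], [0.0, 0.0, -1.0]]
force: [0.2, -0.1, -0.9]
opening: 1.0
grasp_force: 0.0
```

>>> {"op": "jog_arm", "data": {
  "delta_pos": [
    [0, -0.7, 0],
    [-0.1, -1.2, 0],
    [-0.1, -1.5, 0],
    [-0.1, -1.7, 0],
    [-0.1, -1.8, 0],
    [-0.1, -1.8, 0],
    [-0.1, -1.8, 0]
  ],
  "turn": [0, 0, 0, 0, 0, 0, 0],
  "grip": [0, 0, 0, 0, 0, 0, 0]
}}

```text
time_s: 16.6
position: [0.5722, 0.1262, 0.0135]
tcp_rot: [[0.063, 0.998, -0.0], [0.998, -0.063, 0.0], [0.0, -0.0, -1.0]]
force: [-0.6, 5.1, -0.1]
opening: 1.004
grasp_force: 2.1
```

>>> {"op": "jog_arm", "data": {
  "delta_pos": [
    [0.1, 1, 0],
    [0.3, 5, 0],
    [0.6, 10, 1],
    [0.9, 15, 5],
    [0.9, 17, 10],
    [0.9, 18, 14],
    [0.9, 18, 14],
    [0.9, 18, 14]
  ],
  "turn": [0, 0, 0, 0, 0, 0, 0, 0],
  "grip": [0, 0, 0, 0, 0, 0, 0, 0]
}}

```text
time_s: 17.6
position: [0.5808, 0.3054, 0.153]
tcp_rot: [[0.062, 0.998, -0.001], [0.998, -0.062, -0.001], [-0.001, -0.001, -1.0]]
force: [0.3, -1.0, 0.1]
opening: 1.003
grasp_force: 0.0
```

```bash
python3 - <<'E'
from meas import *
s=read_state(); print(s["position"],s["force"],s["time_s"])
t=capture("top")
for p0 in([.563,.017,-3],[.565,.022,-5]):
    p,f=panel(t,p0); print(p,f,ing(p))
E
```

```text
[0.58081044 0.30541009 0.15299654] [ 0.31092657 -0.99923901  0.12896385] 17.6
[ 0.56347566  0.01520305 -3.58334344] -0.5799337877005012 [ 0.39984194 -0.37257617]
[ 0.5635258   0.01507816 -3.58344777] -0.5798616117497385 [ 0.45772832 -0.49407137]
```

The patch is within about 1 mm of the lens axis, and the robot is clear and touching nothing.

```bash
python3 -c "
from rig import *
print(hand_in())"
```

```text
the job is handed in; nothing more can be done
None
```

The job is handed in: the damaged panel is between the gantry's feet, its bare patch within about 1 mm of the lens axis by the last camera fit. The robot has moved clear, and I saw nothing else on the table move.

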